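Sweep the parted-off spacers into the catch tray

TASK

Four hexagonal steel spacers have been parted off and lie on the drilled cross-slide plate of the small lathe. With your fingertips sweep all four across the plate and over its front edge (the edge towards the robot), so that they drop into the open catch tray standing below it; slide them only, do not pick them up or carry them. Leave the setting gauge and the collet nut standing where they are on the plate, and do not shift the tray or anything else on the bench.

Things in the scene. Friction and masses are not known exactly. Their poses are not given: they have to be found in the camera images.
- lathe: bench-top CNC lathe, fixed. Origin on the bench; x points away from the robot across the machine, y along the spindle to the robot's left, z up. Its dark, drilled cross-slide plate is flat, top 80 mm above the origin, and reaches from x = -110 mm (front edge) to +130 mm, y = -135 to +135 mm. Spacers, gauge and nut stand on it within x -75 to +40, y -100 to +100 mm
- plate_edge (a point): the middle of the plate's front edge, on its top face: lathe frame x = -110 mm, y = 0, z = 80 mm; the edge runs along the lathe's y for 135 mm either way and nothing stands along it
- tool_block (a point): front foot of the steel tool block fixed on the back of the plate: lathe frame x = +95 mm, y = -60 mm, z = 80 mm. The block rises 56 mm above the plate and fills x = +95 to +129 mm, y = -120 to 0 mm; its tool shanks stick out to y = -158 mm
- bar_end (a point): end of the hexagonal bar in the chuck, on the spindle axis: lathe frame y = -195 mm, z = 130 mm. Chuck (80 mm in diameter, top 170 mm above the bench) and headstock (185 mm tall) lie to the right of it, beside the plate
- tray: catch tray, a loose open-topped sheet-steel box, 125 mm (x) by 180 mm (y) by 45 mm high outside, walls and floor 3 mm, 0.7 kg, standing on the bench with its back wall tucked 20 mm under the plate's front edge; origin at the centre of its underside, axes nearly along the lathe's. It is narrower than the plate and stands at different places along the front edge (up to 40 mm left or right of the plate's middle)
- spacer1: parted-off spacer: a plain steel hexagonal slug, 27 mm across the flats (31 mm across the corners), 16 mm tall, about 80 g, lying flat on the cross-slide plate, with a small dark bore in its top; origin at the centre of its underside, z up
- spacer2: the same as spacer1
- spacer3: the same as spacer1
- spacer4: the same as spacer1
- gauge: tool-setting height gauge standing on the plate among the spacers: an upright aluminium cylinder 36 mm in diameter and 40 mm tall with a small button on top and a small round dial on its side, 0.3 kg; origin at the centre of its underside. Not to be moved
- collet_nut: collet nut standing on the plate among the spacers: a round steel ring 38 mm in diameter, 18 mm tall, with an open bore, 0.1 kg; origin at the centre of its underside. Not to be moved
- pendant: hand pendant, a black box 80 x 155 x 30 mm with a round dial and two knobs (46 mm tall in all), lying loose on the bench to the left; origin at the centre of its underside. Bystander
- readout: white display unit with a sloping screen, 130 mm wide and about 90 mm tall, loose on the bench to the right; origin at the centre of its underside. Bystander
- caliper: caliper about 160 mm long, lying loose on the bench to the left; origin under its middle. Bystander
- chuck_key: T-shaped chuck key, 90 mm long and 14 mm high, lying loose on the bench to the right; origin under its cross bar. Bystander
- oil_bottle: white oil bottle, 48 mm in diameter and 115 mm tall, standing loose on the bench to the left; origin at the centre of its underside. Bystander

How it is judged:
By the outcome, as a careful person would: the job done as asked, in the order asked, and still so for the second after the job is handed in, with the robot touching nothing.
It also fails if it takes over 61 s, if anything falls off the work surface, if the arm or the gripper's body presses on something with over 40 N, if the wrist force passes 120 N, or if a joint passes its speed limit or range.

ROBOT

A 6-joint arm with a two-finger parallel gripper is mounted at the origin on the work surface. World frame = base frame: x ahead of the robot, y to its left, z up, the work surface at z = 0. Lengths are in m, angles in rad, forces in N, time in s.
With the tool pointing down it reaches from about 0.35 to 0.975 m from the base axis. Payload 17.4 kg.
Tool frame: the origin (TCP) lies between the finger pads; the fingertips stand tcp_to_tips ahead of it and the grasp point (between the pads) lies 2 mm behind it (tcp_to_tips is the distance from the TCP to the fingertips, in m); y points along the fingers, z is the direction in which the jaws open and shut, and the axes are right-handed (so a half turn about y gives the same grasp; the last joint's range is limited). The gripper opens to 85 mm and grips with 20 to 120 N. Pads are 22 mm wide; open, the fingers measure 114 mm over their backs; the gripper's body (76 mm by 85 mm) begins 54 mm behind the grasp point. The pads swing forward as they close: fully open they stand 13 mm farther back than shut.
Start: joints at [1.065, 0.116, 1.442, -0, 1.584, -0.038], TCP at [0.304, 0.602, 0.248] pointing down, gripper open.
Joint ranges: [-2.83, 2.83], [-0.83, 2.19], [0.07, 2.5], [-1.14, 4.28], [0.01, 3], [-2.97, 2.97]. Speed limits (rad/s): [1.89, 1.89, 2.22, 3.14, 3.14, 3.14].

INTERFACE

Orientations are given as a rotation vector (axis times angle).
In Python, from plant import sense, get_image, job_done, look_for, regions_of, tcp_to_tips gives the robot as it stands.
- The arm moves only by the shell command python3 -m crank 'ROWS' [OPENING] [FORCE]. ROWS is JSON, a list that holds one entry, the list of rows, each a list of 4 numbers: the shift along the tool's x, y, z in units of 0.12 m (1.0 is 0.12 m), then the turn about the tool's y in units of 360 degrees (1.0 is 360 degrees). In form: [[[x, y, z, roll], ...]]. A call has 1 to 20 rows; each row is the pose to reach, as a shift and turn from the pose commanded when the call began, along the tool's axes at that moment, turning the shorter way round; what a row does not reach only later rows make up. A row lasts 1/8 s, in which the tool goes at most 62.5 mm and 10.7 degrees, less where a joint would pass 70% of its speed; a pose out of reach is approached as far as the arm can. A call with a number of a shift or a turn outside -1 to 1 is refused whole. A call with a gripper value outside its range is refused whole. OPENING is the closure, from -1 (fully open) to 1 (shut), so that 0 is half open, set as the call begins (- or left out, the last holds). The fingers move at their own pace and stop on an object; FORCE is the grip in N (left out, the last holds). Time passes only in rows, so rows that repeat a pose let the fingers close. It gives the time, the measured TCP pose, the force and the opening at its end, in the units of the state.
- sense(): the state, without advancing time (a new reading comes with each control period).
- get_image(name): name is "scene" or "side" or "wrist"; returns a dict with "pixels" (384x512x3 uint8, red, green, blue), "fovy" (degrees; the focal length in pixels is half the picture's height over the tangent of half this angle, whatever the lens; pixels are square), "cx", "cy" (the principal point, pixels), "world_from_camera" (4x4, takes a point from camera to world coordinates); the wrist camera has in their place "tool_from_camera" (4x4, takes a point from camera to tool coordinates, whose origin is the TCP and whose axes are the tool frame's). Camera axes: x right, y up, looking along -z (the intrinsics and any distortion apply to the point x, -y, -z); pixel columns grow to the right and rows downward; lengths in m; the calibration is good to about 2 mm. A picture is of the moment at which its call begins: read the wrist's pose just before it. There is no depth.
- job_done(): hands the job in, once; it reports no verdict.
Trained networks look in a picture, given as the dict that the camera call returned (one of the last four; its "shot" number tells which), for a name from the list of things; names that differ only in an ending like _2 or _b are one class to them, and where a whole thing is asked for, a point or a joint stands for the part that bears it (a point fixed in the world has none). Each returns a list of dicts, best first, with "score" (0 to 1); they miss things now and then, are a little off and sometimes report something else, mostly with a low value. They report only what shows in the picture. A call takes as long as a camera call.
- look_for(picture, name): "xy" ([column, row] in pixels, amid what is visible of it).
- regions_of(picture, name): "pixels" (384x512 bool, what is visible of it) and "xy" ([column, row] in pixels, amid what is visible of it).
The state is a dict: "clock": time; "joint_pos": joint angles; "joint_velocities": joint speeds; "tau": joint torques, N m; "tcp_pos": TCP position; "orientation": TCP orientation; "contact_force": force on the tool from outside, world axes, zero at the start; "torque": the same for the moment, N m; "width": finger opening in m.
Only numpy, scipy, OpenCV 4.12 (cv2) and the standard library are available. Lean on these libraries where they do the work, as an engineer would, in place of code of your own. Each camera call takes 0.05 s, during which the arm holds its last target.

## Working session

There is one attempt and no reset: what is moved stays moved. The work goes in short steps, Python scripts to look and compute and a shell command to move; the robot and the scene stay as the last step left them, time stands still between calls to the robot, and variables do not carry over. Pictures are saved under pics/ and viewed, and the job is handed in when it is done.

```bash
ls; mkdir -p pics; cat > h.py <<'E'
import numpy as np, cv2
from scipy.spatial.transform import Rotation as R
from plant import *
def save(im,name,marks=()):
    p=np.ascontiguousarray(im["pixels"][:,:,::-1]).copy()
    for (u,v,t) in marks:
        cv2.circle(p,(int(u),int(v)),3,(0,0,255),1); cv2.putText(p,t,(int(u)+4,int(v)),0,0.35,(0,255,255),1)
    cv2.imwrite("pics/"+name+".png",cv2.resize(p,(800,600),interpolation=cv2.INTER_CUBIC))
def wfc(im,st=None):
    if "world_from_camera" in im: return np.array(im["world_from_camera"])
    T=np.eye(4);T[:3,:3]=R.from_rotvec(st["orientation"]).as_matrix();T[:3,3]=st["tcp_pos"]
    return T@np.array(im["tool_from_camera"])
def ray(im,uv,T):
    f=im["pixels"].shape[0]/2/np.tan(np.radians(im["fovy"])/2)
    d=np.array([(uv[0]-im["cx"])/f,-(uv[1]-im["cy"])/f,-1.0])
    return T[:3,3],T[:3,:3]@d
def onz(im,uv,T,z):
    o,d=ray(im,uv,T); return o+d*(z-o[2])/d[2]
def proj(im,P,T):
    f=im["pixels"].shape[0]/2/np.tan(np.radians(im["fovy"])/2)
    c=np.linalg.inv(T)@np.append(P,1); return im["cx"]+f*c[0]/-c[2], im["cy"]-f*c[1]/-c[2]
def tri(rays):
    A=np.zeros((3,3));b=np.zeros(3)
    for o,d in rays:
        d=d/np.linalg.norm(d);M=np.eye(3)-np.outer(d,d);A+=M;b+=M@o
    return np.linalg.solve(A,b)
E
python3 - <<'E'
from h import *
s=sense();print({k:np.round(v,3).tolist() for k,v in s.items()},tcp_to_tips)
print(R.from_rotvec(s["orientation"]).as_matrix().round(3))
for n in("scene","side","wrist"):
    im=get_image(n);save(im,n+"0");print(n,[k for k in im if k!="pixels"],im["fovy"],im.get("cx"),im.get("cy"),{k:v for k,v in im.items() if 'dist' in k})
    print(np.round(im.get("world_from_camera",im.get("tool_from_camera")),3).tolist())
    for o in ["spacer1","gauge","collet_nut","tray","plate_edge","tool_block","bar_end","lathe"]:
        print(o,[(np.round(r["xy"],1).tolist(),round(r["score"],2)) for r in look_for(im,o)][:6])
E
```

```text
pics
{'clock': 0.0, 'joint_pos': [1.065, 0.116, 1.442, 0.0, 1.584, -0.038], 'joint_velocities': [0.001, 0.002, 0.001, 0.004, -0.001, -0.0], 'tau': [0.002, -73.199, -63.249, 0.0, 0.006, 0.0], 'tcp_pos': [0.304, 0.602, 0.248], 'orientation': [-1.541, 0.367, -0.367], 'contact_force': [0.192, 0.08, -0.395], 'torque': [0.014, 0.002, -0.045], 'width': 0.085} 0.017
[[ 0.893 -0.001  0.451]
 [-0.451 -0.001  0.893]
 [-0.    -1.    -0.001]]
scene ['fovy', 'cx', 'cy', 'world_from_camera', 'shot'] 55.057392953134446 257.1199207036604 189.35047731482146 {}
[[-0.808, -0.387, 0.445, 0.975], [0.589, -0.527, 0.612, 0.732], [-0.002, 0.757, 0.654, 0.864], [0.0, 0.0, 0.0, 1.0]]
spacer1 [([237.4, 211.3], 0.66), ([203.4, 202.2], 0.5), ([213.4, 223.4], 0.42), ([216.0, 181.5], 0.4)]
gauge [([187.3, 189.9], 0.53)]
collet_nut [([249.5, 152.5], 0.53), ([187.8, 185.7], 0.5), ([226.5, 197.2], 0.44), ([214.3, 223.6], 0.41)]
tray [([256.9, 194.7], 0.9), ([366.0, 264.9], 0.42)]
plate_edge [([194.7, 220.9], 0.93)]
tool_block []
bar_end [([195.4, 219.8], 0.93), ([217.6, 135.4], 0.33), ([226.0, 196.8], 0.3)]
lathe [([1
[... 280 characters left out ...]
er1 [([279.9, 192.6], 0.66), ([288.9, 237.6], 0.55), ([303.2, 183.6], 0.52), ([314.9, 209.2], 0.48)]
gauge [([323.8, 224.6], 0.75)]
collet_nut []
tray [([253.9, 238.4], 0.92)]
plate_edge [([334.3, 258.1], 0.91), ([218.6, 330.6], 0.47)]
tool_block [([251.2, 371.9], 0.63), ([335.0, 262.5], 0.62), ([167.6, 179.1], 0.26)]
bar_end [([334.9, 257.2], 0.71)]
lathe [([335.8, 262.3], 0.85)]
wrist ['fovy', 'cx', 'cy', 'tool_from_camera', 'shot'] 67.08595346053879 251.14267975541412 192.0692674478526 {}
[[-0.001, -0.955, -0.296, -0.077], [0.0, 0.296, -0.955, -0.125], [1.0, -0.001, 0.0, 0.001], [0.0, 0.0, 0.0, 1.0]]
spacer1 []
gauge []
collet_nut []
tray []
plate_edge []
tool_block []
bar_end []
lathe []
```

View pics/scene0.png

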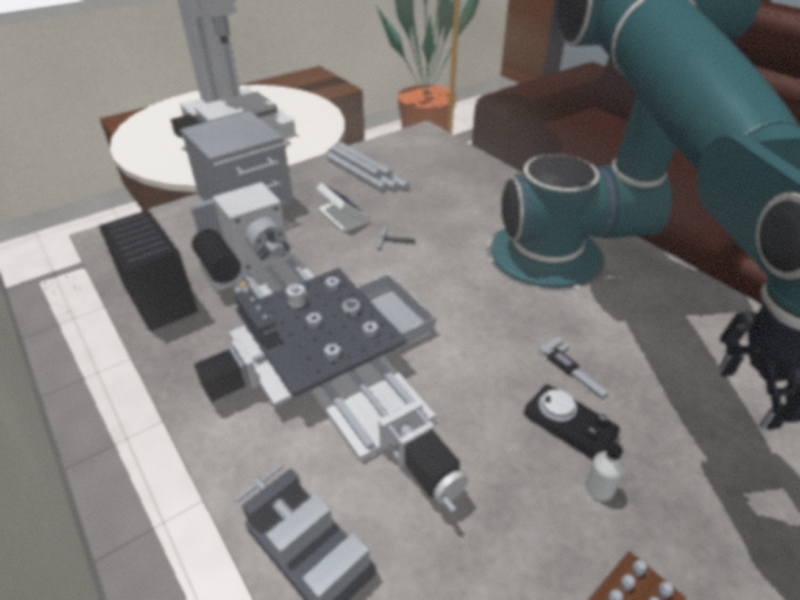

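View pics/side0.png

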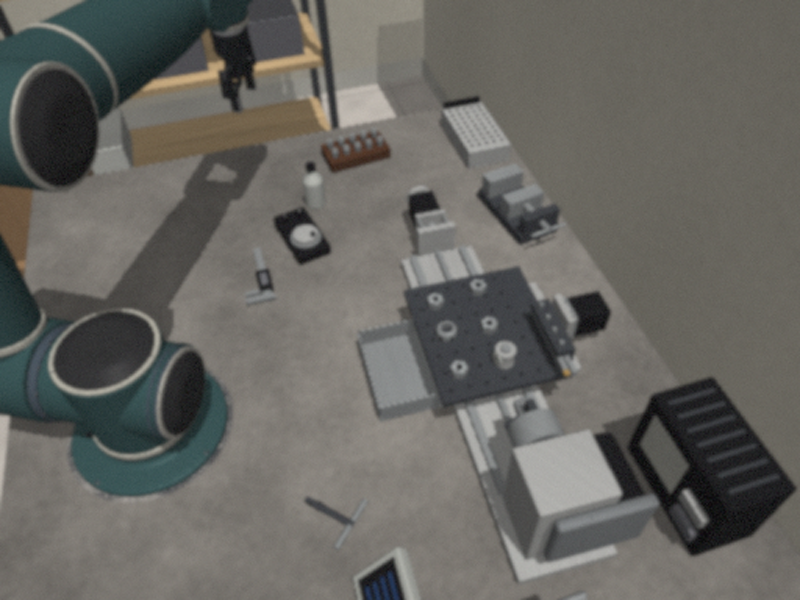

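View pics/wrist0.png

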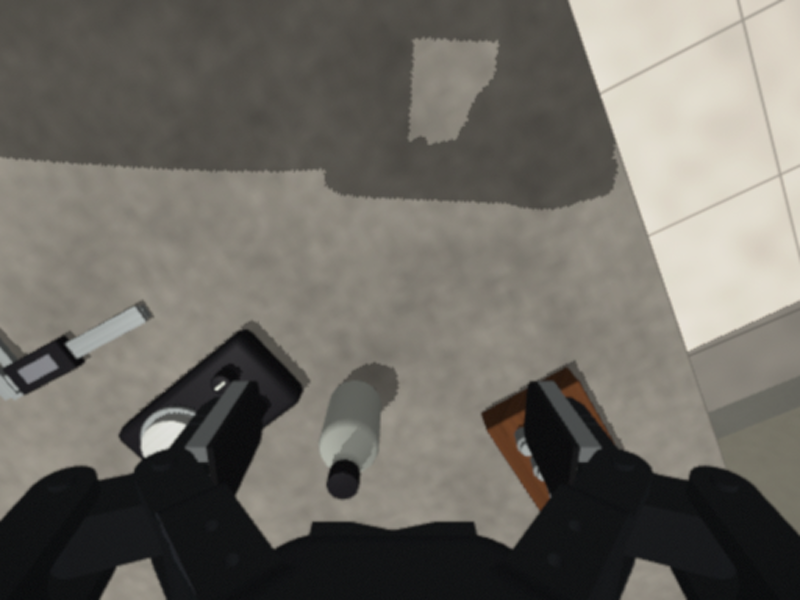

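The scene view shows the nut at about (351,307), the gauge at (296,295) and spacers at (332,282), (314,320), (332,350) and (370,327), all in 800-px coordinates. The side view shows the same layout, with the tray left of the plate. I'll triangulate these next.

```bash
python3 - <<'E'
from h import *
a=get_image("scene");b=get_image("side");Ta=wfc(a);Tb=wfc(b)
k=512/800
pr={'A':((237.4,211.3),(279.9,192.6)),'B':((213.4,223.4),(303.2,183.6)),'C':((201,204),(314.9,209.2)),'D':((213,180.5),(293,236.5)),
'nut':((351*k,307*k),(447*k,329*k)),'gaugetop':((296*k,288*k),(505*k,345*k)),
'pl front left':((405*k,342*k),(405*k,290*k)),'pl front right':((340*k,268*k),(442*k,404*k)),'pl backleft':((293*k,393*k),(520*k,268*k)),
'tray front left':((434*k,320*k),(360*k,332*k)),'tray FR':((388*k,277*k),(379*k,413*k))}
for n,(p,q) in pr.items():
    r1=ray(a,p,Ta);r2=ray(b,q,Tb);P=tri([r1,r2]);
    e=[np.hypot(*(np.array(proj(i,P,T))-x)).round(1) for i,T,x in((a,Ta,p),(b,Tb,q))]
    print(n,P.round(3),e)
E
```

```text
A [0.558 0.051 0.088] [np.float64(1.1), np.float64(1.1)]
B [0.639 0.057 0.092] [np.float64(0.6), np.float64(0.6)]
C [ 0.631 -0.042  0.089] [np.float64(1.3), np.float64(1.3)]
D [ 0.541 -0.114  0.091] [np.float64(0.2), np.float64(0.3)]
nut [ 0.553 -0.024  0.092] [np.float64(0.3), np.float64(0.3)]
gaugetop [ 0.627 -0.11   0.121] [np.float64(0.4), np.float64(0.5)]
pl front left [0.513 0.107 0.075] [np.float64(0.1), np.float64(0.1)]
pl front right [ 0.495 -0.163  0.077] [np.float64(0.3), np.float64(0.4)]
pl backleft [0.748 0.091 0.076] [np.float64(0.8), np.float64(0.7)]
tray front left [0.406 0.062 0.039] [np.float64(0.4), np.float64(0.5)]
tray FR [ 0.395 -0.12   0.031] [np.float64(0.0), np.float64(0.0)]
```

```bash

python3 -m crank '[[[0.47,-0.1,-0.35,0],[0.94,-0.14,-0.7,0],[0.94,-0.14,-0.7,0]]]' 1 30
python3 -m crank '[[[0.47,-0.07,-0.35,0],[0.94,-0.14,-0.7,0],[0.94,-0.14,-0.7,0]]]'
python3 -m crank '[[[0.47,-0.07,-0.35,0],[0.94,-0.14,-0.7,0],[0.94,-0.14,-0.7,0]]]'
python3 -m crank '[[[0.47,-0.07,-0.35,0],[0.94,-0.14,-0.7,0],[0.94,-0.14,-0.7,0]]]'
python3 -m crank '[[[0.47,-0.07,-0.35,-0.02],[0.94,-0.14,-0.7,-0.045],[0.94,-0.14,-0.7,-0.064],[0.94,-0.14,-0.7,-0.064],[0.94,-0.14,-0.7,-0.064]]]'
python3 - <<'E'
from h import *
s=sense();print({k:np.round(v,3).tolist() for k,v in s.items()})
print(R.from_rotvec(s["orientation"]).as_matrix().round(3))
im=get_image("wrist");save(im,"w1");T=wfc(im,s)
for o in ["spacer1","gauge","collet_nut","tray"]:
    for r in look_for(im,o)[:6]: print(o,np.round(r["xy"],1),round(r["score"],2),onz(im,r["xy"],T,0.096).round(3))
a=get_image("scene");save(a,"s1");b=get_image("side");save(b,"d1")
E
```

```text
clock: 1.82
tcp_pos: [0.3684, 0.4744, 0.266]
orientation: [-1.538, 0.368, -0.369]
contact_force: [0.1, 1.5, 0.6]
width: 0.0322
clock: 2.2
tcp_pos: [0.431, 0.3489, 0.2826]
orientation: [-1.538, 0.368, -0.369]
contact_force: [-0.9, 1.2, 1.2]
width: -0.0001
clock: 2.58
tcp_pos: [0.4938, 0.2234, 0.299]
orientation: [-1.539, 0.368, -0.369]
contact_force: [-1.4, 0.5, 0.4]
width: -0.0002
clock: 2.95
tcp_pos: [0.5567, 0.0978, 0.3154]
orientation: [-1.539, 0.368, -0.368]
contact_force: [-0.0, 1.5, -0.2]
width: 0.0001
clock: 3.58
tcp_pos: [0.6182, -0.025, 0.332]
orientation: [-1.57, 0.053, -0.052]
contact_force: [0.0, 0.5, 0.3]
width: 0.0
{'clock': 3.575, 'joint_pos': [-0.082, -0.016, 1.444, 0.0, 1.714, -1.586], 'joint_velocities': [0.003, -0.009, 0.002, -0.002, 0.001, -0.011], 'tau': [-1.253, -61.352, -63.927, -0.036, -0.024, -0.096], 'tcp_pos': [0.618, -0.025, 0.332], 'orientation': [-1.57, 0.053, -0.052], 'contact_force': [0.032, 0.539, 0.26], 'torque': [-0.046, 0.019, 0.017], 'width': 0.0}
[[ 0.998 -0.     0.067]
 [-0.067  0.     0.998]
 [-0.    -1.     0.   ]]
spacer1 [241.1 174.3] 0.79 [ 0.629 -0.038  0.096]
spacer1 [315.2 180.8] 0.77 [0.644 0.057 0.096]
spacer1 [308.2 108.5] 0.73 [0.554 0.049 0.096]
spacer1 [175.6 107.9] 0.56 [ 0.543 -0.11   0.096]
gauge [180.1 179.6] 0.6 [ 0.631 -0.116  0.096]
collet_nut [253.6 115.3] 0.84 [ 0.557 -0.017  0.096]
tray [182.3 177.4] 0.58 [ 0.628 -0.113  0.096]
```

View pics/w1.png

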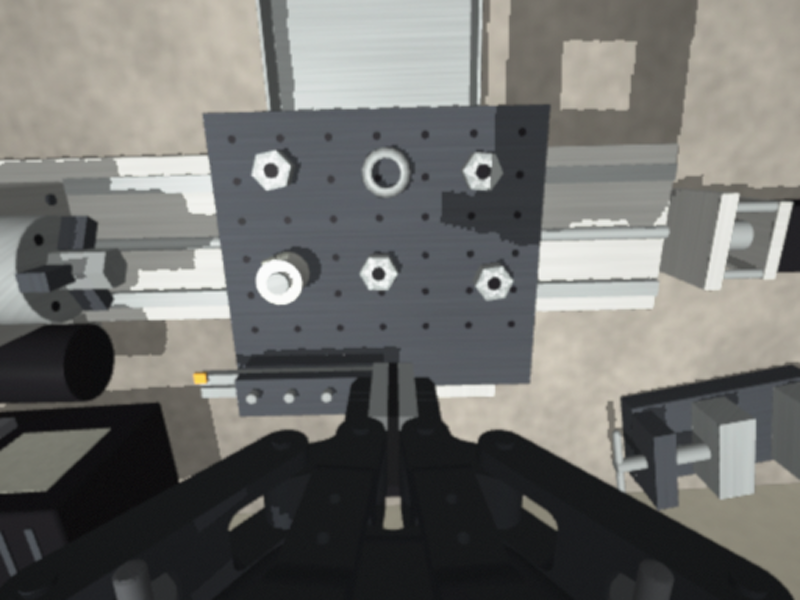

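```bash
python3 - <<'E'
from h import *
s=sense()
im=get_image("wrist");T=wfc(im,s)
k=.64
pts={'A':(483,172,.096),'B':(494,284,.096),'C':(379,273,.096),'D':(271,170,.096),'nut':(386,170,.098),'gauge':(279,284,.12),'plFR':(205,113,.08),'plFL':(549,105,.08),'trR':(270,105,.045),'trL':(471,102,.045),'trR0':(262,5,.045),'trL0':(474,5,.045)}
ca=np.array([0.998,-.067]);o=None
W={n:onz(im,(u*k,v*k),T,z) for n,(u,v,z) in pts.items()}
f=W['plFL'][:2]-W['plFR'][:2];print('len',np.linalg.norm(f));ey=f/np.linalg.norm(f);ex=np.array([ey[1],-ey[0]]);m=(W['plFL'][:2]+W['plFR'][:2])/2
print('ex',ex,'mid',m)
for n,p in W.items(): print(n,p.round(3),'rel edge (x,y)',np.round([(p[:2]-m)@ex*1e3,(p[:2]-m)@ey*1e3],1))
E
```

```text
len 0.2659692977087891
ex [ 0.99905834 -0.04338696] mid [ 0.50405587 -0.03004718]
A [0.556 0.049 0.096] rel edge (x,y) [48.2 80.9]
B [0.646 0.057 0.096] rel edge (x,y) [137.7  93.4]
C [ 0.63  -0.037  0.096] rel edge (x,y) [126.3  -1.5]
D [ 0.544 -0.114  0.096] rel edge (x,y) [ 43.2 -82. ]
nut [ 0.549 -0.026  0.098] rel edge (x,y) [45.1  6.4]
gauge [ 0.628 -0.114  0.12 ] rel edge (x,y) [127.5 -78.2]
plFR [ 0.498 -0.163  0.08 ] rel edge (x,y) [  -0. -133.]
plFL [0.51  0.103 0.08 ] rel edge (x,y) [ -0. 133.]
trR [ 0.492 -0.12   0.045] rel edge (x,y) [ -8.6 -90.7]
trL [0.5   0.049 0.045] rel edge (x,y) [-7.2 78.5]
trR0 [ 0.418 -0.116  0.045] rel edge (x,y) [-81.9 -89.6]
trL0 [0.429 0.052 0.045] rel edge (x,y) [-78.3  78.7]
```

View pics/d1.png

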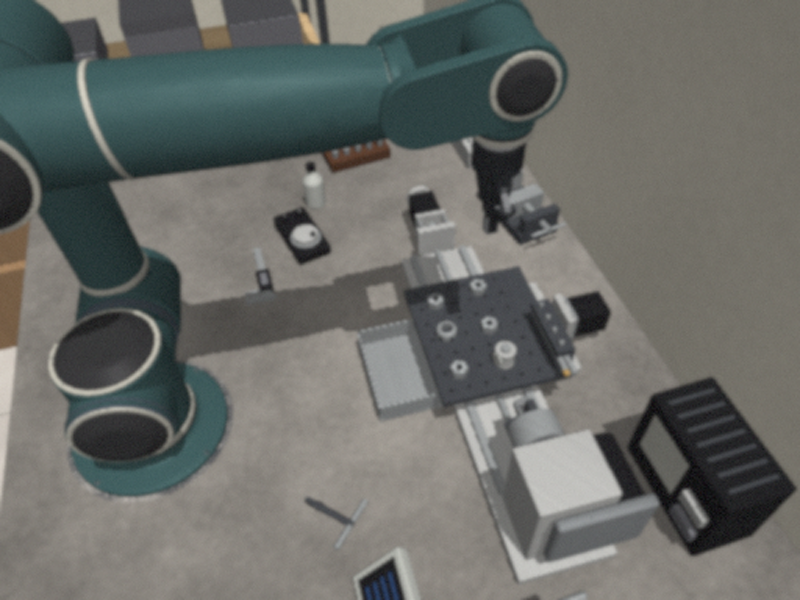

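```bash

python3 -m crank '[[[-0.27,0.3,0.45,0],[-0.54,0.6,0.9,0],[-0.54,0.9,0.9,0],[-0.54,0.9,0.9,0]]]' 0.8
python3 -m crank '[[[0,0.45,0,0],[0,0.75,0,0],[0,0.87,0,0],[0,0.87,0,0]]]'
python3 - <<'E'
from h import *
s=sense();print({k:np.round(v,3).tolist() for k,v in s.items() if k in('tcp_pos','contact_force','width','clock')})
im=get_image("wrist");save(im,"w2")
b=get_image("side");p=b["pixels"][130:290,220:400,::-1];cv2.imwrite("pics/d2.png",cv2.resize(p,None,fx=4,fy=3.7,interpolation=cv2.INTER_CUBIC))
E
```

```text
clock: 4.47
tcp_pos: [0.5593, 0.0861, 0.2216]
orientation: [-1.571, 0.054, -0.047]
contact_force: [-1.0, -0.1, 0.5]
width: 0.0086
clock: 4.97
tcp_pos: [0.5615, 0.0849, 0.121]
orientation: [-1.57, 0.052, -0.052]
contact_force: [0.2, -0.5, 0.5]
width: 0.0085
{'clock': 4.975, 'tcp_pos': [0.561, 0.085, 0.121], 'contact_force': [0.193, -0.513, 0.509], 'width': 0.008}
```

View pics/d2.png

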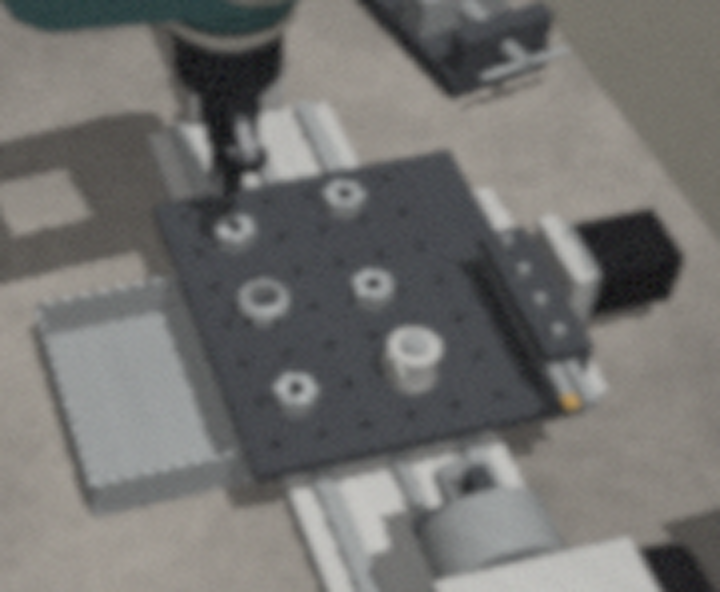

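View pics/w2.png

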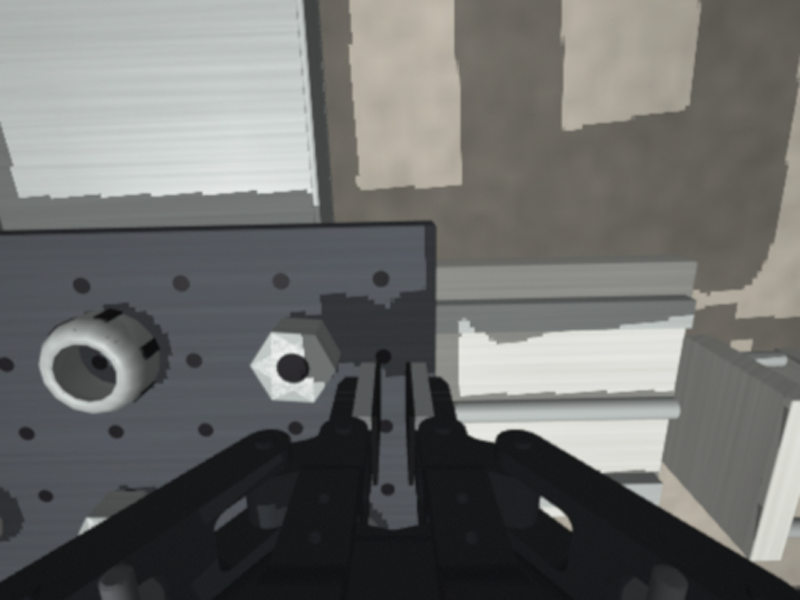

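```bash
python3 - <<'E'
from h import *
s=sense()
im=get_image("wrist");T=wfc(im,s);Tc=np.array(im["tool_from_camera"])
for n,uv,z in(('A',(293,368),.096),('plate FL corner',(433,226),.08),('trL inner edge',(318,222),.045),('nut',(92,365),.098)):
    p=onz(im,(uv[0]*.64,uv[1]*.64),T,z); print(n,p.round(4),'u,v',p[:2]@[.998,-.067],p[:2]@[.067,.998])
t=s["tcp_pos"];print('tcp',t[:2]@np.array([.998,-.067]),t[:2]@np.array([.067,.998]))
for P in([0,.017,0],[-.011,.017,0],[-.011,.017,.004],[-.011,.017,.012],[-.011,0,.012],[.011,.017,.012]):
    print(P,np.array(proj(im,P,Tc))/.64)
E
```

```text
A [0.5564 0.0499 0.096 ] u,v 0.5519863602348404 0.08710513918149362
plate FL corner [0.5102 0.1046 0.08  ] u,v 0.5021511005282168 0.13852934603406847
trL inner edge [0.5102 0.0564 0.045 ] u,v 0.5054061318744699 0.09051693955588631
nut [ 0.5496 -0.0219  0.098 ] u,v 0.5499247145936642 0.014941166844857691
tcp 0.555043753496414 0.12258835987825366
[0, 0.017, 0] [389.41522352 387.67678454]
[-0.011, 0.017, 0] [389.37254811 358.89037253]
[-0.011, 0.017, 0.004] [401.03012462 358.89700718]
[-0.011, 0.017, 0.012] [424.34491698 358.91027627]
[-0.011, 0, 0.012] [428.07560773 382.15302591]
[0.011, 0.017, 0.012] [423.02110484 415.32295081]
```

```bash

python3 -m crank '[[[-0.02,0.08,0,0],[-0.02,0.12,0,0],[-0.02,0.15,0,0],[-0.02,0.15,0,0]]]'
python3 -m crank '[[[0,0,-0.05,0],[0,0,-0.1,0],[0,0,-0.15,0],[0,0,-0.2,0],[0,0,-0.25,0],[0,0,-0.28,0],[0,0,-0.305,0],[0,0,-0.305,0]]]'
python3 - <<'E'
from h import *
s=sense();im=get_image("wrist");save(im,"w3");T=wfc(im,s);t=s["tcp_pos"];print('tcp',t[:2]@np.array([.998,-.067]),t[:2]@np.array([.067,.998]),t[2])
for r in look_for(im,"spacer1"): p=onz(im,r["xy"],T,.096);print(np.array(r["xy"])/.64,r["score"],p[:2]@[.998,-.067],p[:2]@[.067,.998])
E
```

```text
clock: 5.62
tcp_pos: [0.5583, 0.0855, 0.1016]
orientation: [-1.57, 0.052, -0.051]
contact_force: [-0.4, 0.5, 0.4]
width: 0.0084
clock: 6.62
tcp_pos: [0.556, 0.0488, 0.1019]
orientation: [-1.57, 0.052, -0.052]
contact_force: [-0.4, 0.1, -0.5]
width: 0.0088
tcp 0.5516317307601525 0.08592950106041346 0.10188208008006658
[296.09375 384.0625 ] 0.9 0.5444362140232186 0.05593290622106558
[419.0625 352.1875] 0.2 0.5332150716646555 0.09533777398593536
```

View pics/w3.png

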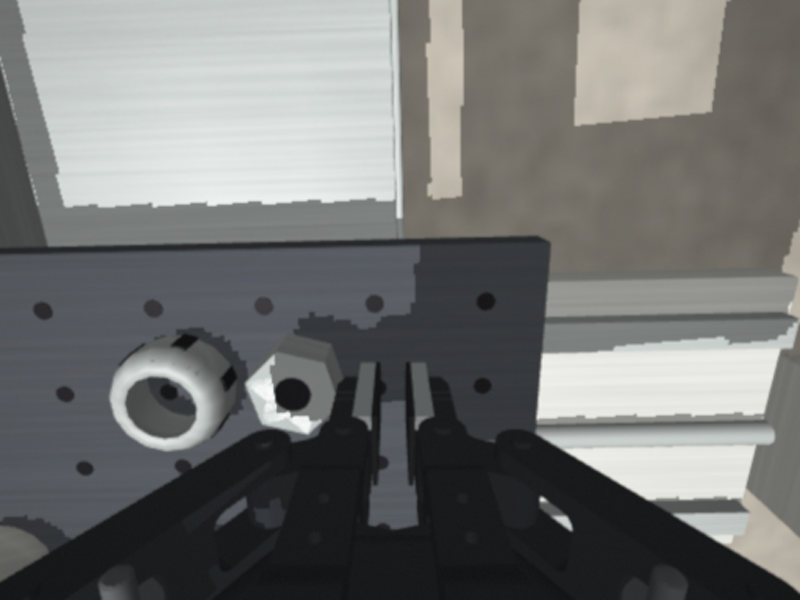

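```bash

python3 -m crank '[[[0,-0.15,0.05,0],[0.1,-0.3,0.0,0],[0.32,-0.3,-0.217,0],[0.32,-0.3,-0.217,0],[0.32,-0.15,-0.217,0],[0.32,0,-0.217,0],[0.32,0,-0.217,0]]]'
python3 -m crank '[[[-0.08,0,0,0],[-0.15,0,0,0],[-0.22,0,0,0],[-0.29,0,0,0],[-0.36,0,0,0],[-0.43,0,0,0],[-0.5,0,0,0],[-0.57,0,0,0],[-0.64,0,0,0],[-0.73,0,0,0],[-0.83,0,0,0],[-0.83,0,0,0]]]'
python3 - <<'E'
from h import *
s=sense();im=get_image("wrist");save(im,"w4");T=wfc(im,s);t=s["tcp_pos"];print('tcp',t[:2]@np.array([.998,-.067]),t[:2]@np.array([.067,.998]),t[2])
E
```

```text
clock: 7.6
tcp_pos: [0.5913, 0.0209, 0.0995]
orientation: [-1.57, 0.054, -0.048]
contact_force: [-0.8, -0.5, 0.5]
width: 0.0083
clock: 9.1
tcp_pos: [0.4926, 0.027, 0.102]
orientation: [-1.57, 0.051, -0.052]
contact_force: [-0.3, -0.1, 0.5]
width: 0.0084
tcp 0.48979655164458114 0.0599919695359398 0.1020211646394696
```

View pics/w4.png

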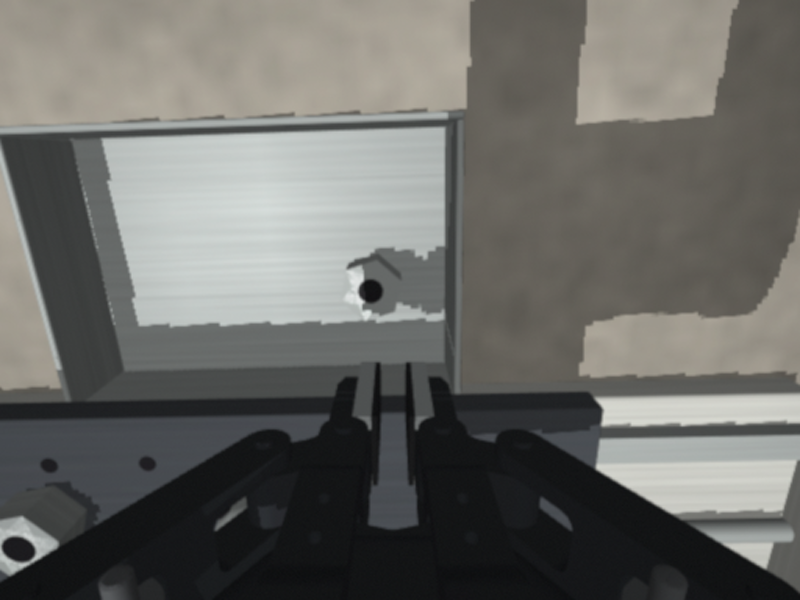

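A dropped into the tray (about 370,290). Next is B: sideways first, into the same lane.

```bash

python3 -m crank '[[[0,-0.3,0,0],[0.4,-0.3,0.35,0],[0.8,-0.3,0.67,0],[0.8,-0.3,0.67,0]]]'
python3 -m crank '[[[0.2,0,0,0],[0.45,0,0,0],[0.45,0.15,0,0],[0.45,0.15,0,0]]]'
python3 - <<'E'
from h import *
s=sense();im=get_image("wrist");save(im,"w5");T=wfc(im,s);t=s["tcp_pos"];print('tcp',t[:2]@np.array([.998,-.067]),t[:2]@np.array([.067,.998]),t[2])
for r in look_for(im,"spacer1"): p=onz(im,r["xy"],T,.096);print(np.array(r["xy"])/.64,r["score"],p[:2]@[.998,-.067],p[:2]@[.067,.998])
E
```

```text
clock: 9.65
tcp_pos: [0.5964, 0.1028, 0.1361]
orientation: [-1.57, 0.052, -0.048]
contact_force: [-1.0, -0.1, -0.1]
width: 0.0083
clock: 10.15
tcp_pos: [0.6468, 0.097, 0.1177]
orientation: [-1.571, 0.055, -0.049]
contact_force: [0.5, 0.5, -0.1]
width: 0.0091
tcp 0.6389780161473184 0.14011534114035845 0.1177181080462346
[288.75  376.875] 0.94 0.6371837963300399 0.10390889969102257
[ 29.21875 352.96875] 0.62 0.628040413954288 0.01279980686078147
```

View pics/w5.png

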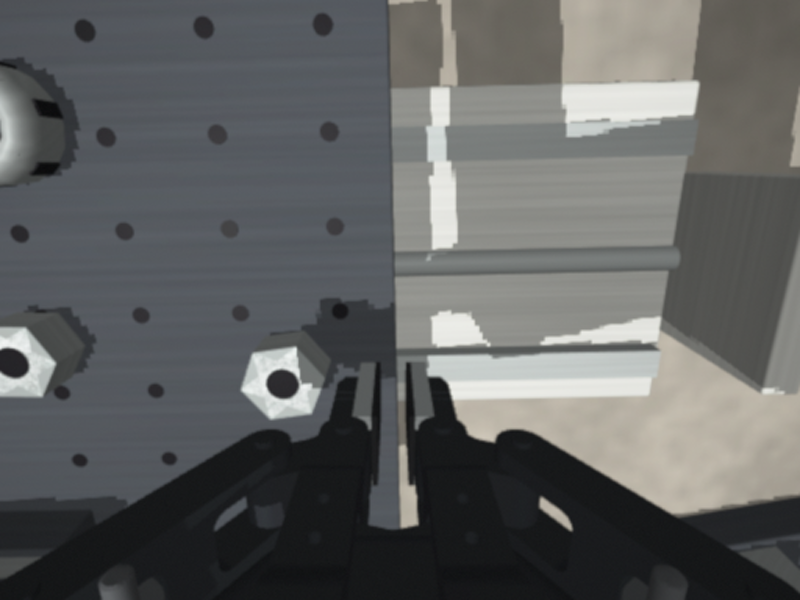

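```bash

python3 -m crank '[[[0.02,0.07,0,0],[0.02,0.13,0,0],[0.02,0.13,0,0],[0.02,0.13,-0.06,0],[0.02,0.13,-0.12,0],[0.02,0.13,-0.18,0],[0.02,0.13,-0.24,0],[0.02,0.13,-0.3,0],[0.02,0.13,-0.35,0],[0.02,0.13,-0.39,0],[0.02,0.13,-0.425,0],[0.02,0.13,-0.425,0]]]'
python3 - <<'E'
from h import *
s=sense();im=get_image("wrist");save(im,"w6");T=wfc(im,s);t=s["tcp_pos"];print('tcp',t[:2]@np.array([.998,-.067]),t[:2]@np.array([.067,.998]),t[2])
for r in look_for(im,"spacer1"): p=onz(im,r["xy"],T,.096);print(np.array(r["xy"])/.64,r["score"],p[:2]@[.998,-.067],p[:2]@[.067,.998])
E
```

```text
clock: 11.75
tcp_pos: [0.6472, 0.0461, 0.1043]
orientation: [-1.57, 0.052, -0.052]
contact_force: [-0.4, 0.4, 0.2]
width: 0.0086
tcp 0.642863323169911 0.08935336349087789 0.10430538358880583
[139.375   355.46875] 0.98 0.6268213171974275 0.009029661679123092
[303.75    392.96875] 0.69 0.6402045861692628 0.06111481877779551
```

View pics/w6.png

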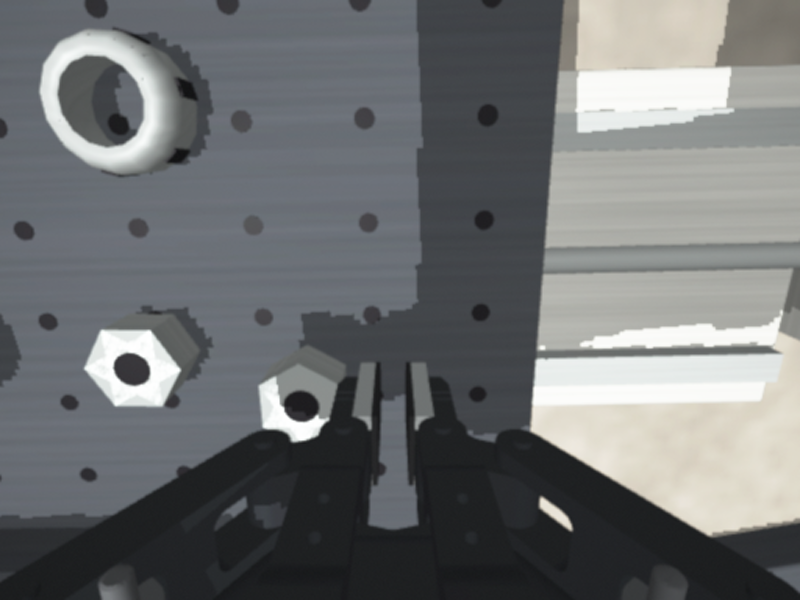

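```bash

python3 -m crank '[[[0,-0.15,0.05,0],[0.1,-0.3,0.0,0],[0.34,-0.3,-0.245,0],[0.34,-0.3,-0.245,0],[0.34,-0.15,-0.245,0],[0.34,0.02,-0.245,0],[0.34,0.02,-0.245,0]]]'
python3 -m crank '[[[-0.07,0,0,0],[-0.14,0,0,0],[-0.21,0,0,0],[-0.28,0,0,0],[-0.35,0,0,0],[-0.42,0,0,0],[-0.49,0,0,0],[-0.56,0,0,0],[-0.63,0,0,0],[-0.7,0,0,0],[-0.7,0,0,0]]]'
python3 - <<'E'
from h import *
s=sense();im=get_image("wrist");save(im,"w7");T=wfc(im,s);t=s["tcp_pos"];print('tcp',t[:2]@np.array([.998,-.067]),t[:2]@np.array([.067,.998]),t[2])
for r in look_for(im,"spacer1"): p=onz(im,r["xy"],T,.096);print(np.array(r["xy"])/.64,r["score"],p[:2]@[.998,-.067],p[:2]@[.067,.998])
E
```

```text
clock: 12.72
tcp_pos: [0.685, 0.0149, 0.0995]
orientation: [-1.57, 0.053, -0.049]
contact_force: [0.1, -0.4, 0.5]
width: 0.0087
clock: 14.1
tcp_pos: [0.6017, 0.0198, 0.1019]
orientation: [-1.57, 0.052, -0.051]
contact_force: [0.7, -0.3, -0.2]
width: 0.0088
tcp 0.5991596393516182 0.060120796141353613 0.10194269716392179
[363.4375   34.21875] 0.85 0.49207757302469124 0.053504584697152684
[227.03125 443.125  ] 0.81 0.6141438002810895 0.005505109350556294
[ 12.8125  252.96875] 0.78 0.549312413065841 -0.05065248632113059
[396.25   322.1875] 0.66 0.5707368330844766 0.06229677406341006
```

View pics/w7.png

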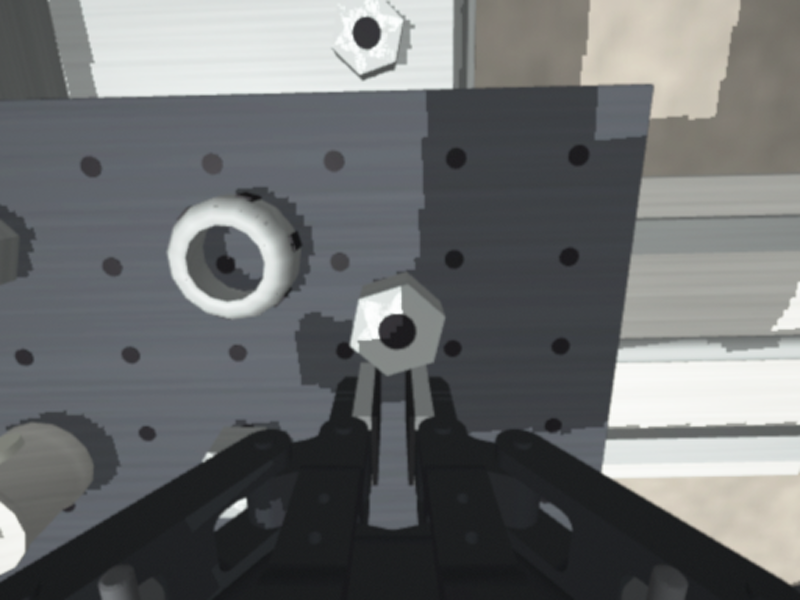

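```bash

python3 -m crank '[[[-0.07,0,0,0],[-0.14,0,0,0],[-0.21,0,0,0],[-0.28,0,0,0],[-0.35,0,-0.01,0],[-0.42,0,-0.03,0],[-0.49,0,-0.05,0],[-0.56,0,-0.06,0],[-0.63,0,-0.06,0],[-0.72,0,-0.06,0],[-0.83,0,-0.06,0],[-0.92,0,-0.06,0],[-0.92,0,-0.06,0]]]'
python3 - <<'E'
from h import *
s=sense();im=get_image("wrist");save(im,"w8");T=wfc(im,s);t=s["tcp_pos"];print('tcp',t[:2]@np.array([.998,-.067]),t[:2]@np.array([.067,.998]),t[2])
E
```

```text
clock: 15.82
tcp_pos: [0.491, 0.02, 0.1021]
orientation: [-1.57, 0.051, -0.052]
contact_force: [-0.8, 0.2, -0.2]
width: 0.0083
tcp 0.4886844297866098 0.05281275483602305 0.10210066590167693
```

View pics/w8.png

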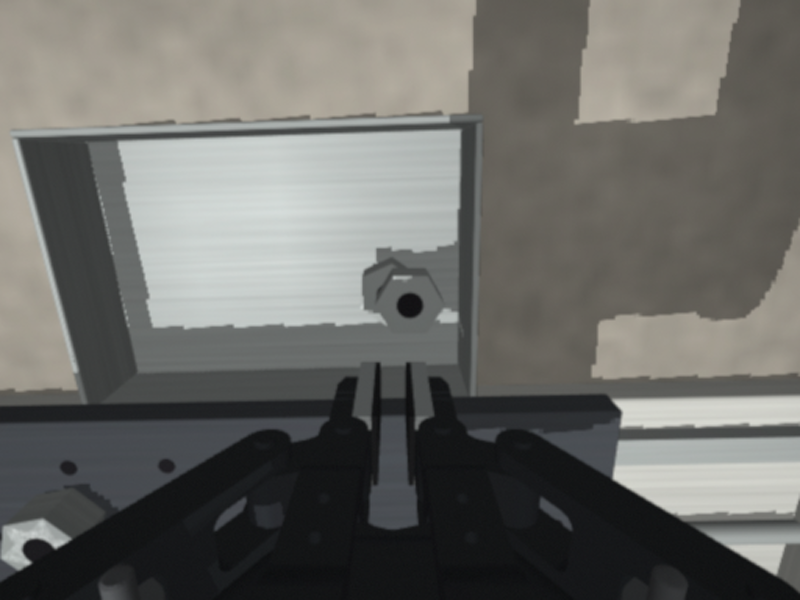

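B landed on A, which makes a stack two high. Next is D; I'll drop C at a different spot.

```bash

python3 -m crank '[[[0,-0.3,0,0],[0,-0.4,-0.5,0],[0,-0.4,-0.9,0],[0,-0.4,-0.9,0]]]'
python3 -m crank '[[[0.25,0,-0.53,0],[0.53,0,-0.53,0],[0.53,0.1,-0.53,0],[0.53,0.25,-0.53,0],[0.53,0.25,-0.53,0]]]'
python3 - <<'E'
from h import *
s=sense();im=get_image("wrist");save(im,"w9");T=wfc(im,s);t=s["tcp_pos"];print('tcp',t[:2]@np.array([.998,-.067]),t[:2]@np.array([.067,.998]),t[2])
for r in look_for(im,"spacer1"): p=onz(im,r["xy"],T,.096);print(np.array(r["xy"])/.64,r["score"],p[:2]@[.998,-.067],p[:2]@[.067,.998])
E
```

```text
clock: 16.38
tcp_pos: [0.4845, -0.0904, 0.1501]
orientation: [-1.571, 0.054, -0.054]
contact_force: [0.2, 0.6, -0.4]
width: 0.0087
clock: 17.0
tcp_pos: [0.5426, -0.1546, 0.1178]
orientation: [-1.569, 0.053, -0.049]
contact_force: [0.1, -1.1, 0.7]
width: 0.0089
tcp 0.551867223385735 -0.11792759226719197 0.11782620178826901
[686.25   507.1875] 0.92 0.6068342383379953 -0.00015995092758165153
[499.84375 370.78125] 0.89 0.5475721774872543 -0.07841136565289845
[724.53125 159.21875] 0.63 0.4750854968790408 -0.013689105171918079
[773.28125 164.84375] 0.57 0.4767214383757576 0.00191382665007184
```

View pics/w9.png

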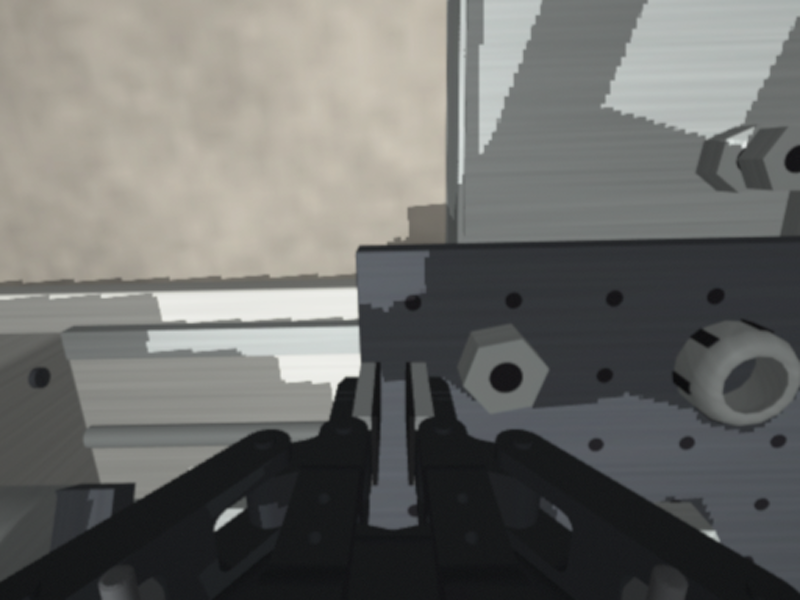

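```bash

python3 -m crank '[[[0,0.07,0,0],[0,0.13,0,0],[0,0.13,0,0],[0,0.13,0.06,0],[0,0.13,0.12,0],[0,0.13,0.18,0],[0,0.13,0.24,0],[0,0.13,0.29,0],[0,0.13,0.32,0],[0,0.13,0.34,0],[0,0.13,0.34,0]]]'
python3 - <<'E'
from h import *
s=sense();im=get_image("wrist");save(im,"w10");T=wfc(im,s);t=s["tcp_pos"];print('tcp',t[:2]@np.array([.998,-.067]),t[:2]@np.array([.067,.998]),t[2])
for r in look_for(im,"spacer1"): p=onz(im,r["xy"],T,.096);print(np.array(r["xy"])/.64,r["score"],p[:2]@[.998,-.067],p[:2]@[.067,.998])
E
```

```text
clock: 18.48
tcp_pos: [0.5465, -0.1147, 0.1043]
orientation: [-1.57, 0.052, -0.051]
contact_force: [0.3, 0.6, 0.1]
width: 0.0085
tcp 0.5530499041407207 -0.0778894048713612 0.1042787899758127
[659.6875  153.28125] 0.75 0.4748757514762593 -0.0018986205951095749
[717.65625 155.46875] 0.66 0.47542675094882864 0.014517409384352352
[484.0625 367.5   ] 0.57 0.5410322864931759 -0.047152593537806445
```

View pics/w10.png

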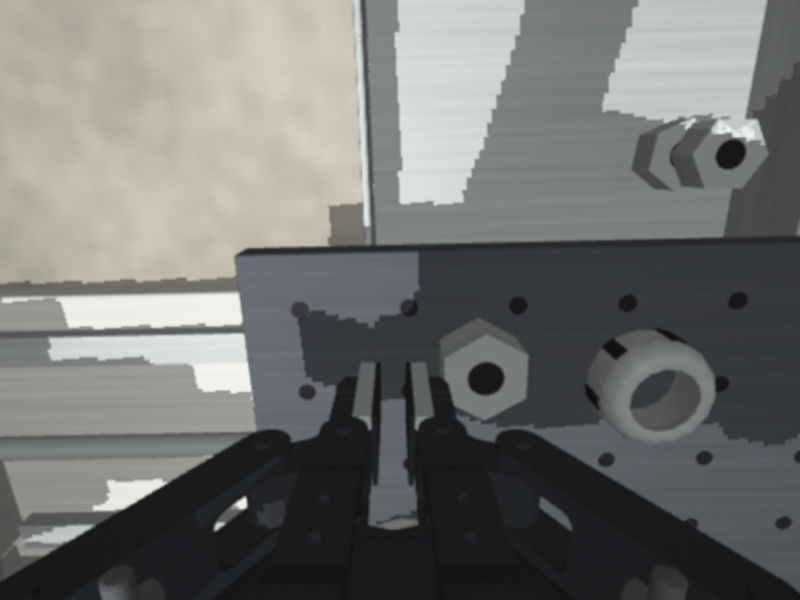

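```bash

python3 -m crank '[[[0,-0.15,-0.05,0],[0.05,-0.3,0.0,0],[0.26,-0.3,0.25,0],[0.26,-0.3,0.25,0],[0.26,-0.15,0.25,0],[0.26,0.02,0.25,0],[0.26,0.02,0.25,0]]]'
python3 -m crank '[[[-0.08,0,0,0],[-0.15,0,0,0],[-0.22,0,0,0],[-0.29,0,0,0],[-0.36,0,0,0],[-0.43,0,0,0],[-0.5,0,0,0],[-0.57,0,0,0],[-0.64,0,0,0],[-0.73,0,0,0],[-0.81,0,0,0],[-0.81,0,0,0]]]'
python3 - <<'E'
from h import *
s=sense();im=get_image("wrist");save(im,"w11");T=wfc(im,s);t=s["tcp_pos"];print('tcp',t[:2]@np.array([.998,-.067]),t[:2]@np.array([.067,.998]),t[2])
p=onz(im,(730*.64,150*.64),T,.035);print(p)
E
```

```text
clock: 19.45
tcp_pos: [0.5784, -0.0871, 0.0994]
orientation: [-1.57, 0.055, -0.049]
contact_force: [0.4, 0.1, 0.5]
width: 0.0088
clock: 20.95
tcp_pos: [0.4821, -0.0805, 0.1021]
orientation: [-1.57, 0.051, -0.052]
contact_force: [0.9, -0.2, 0.7]
width: 0.0085
tcp 0.48651492958914877 -0.0480803263608511 0.10205675277886465
[0.41118739 0.06166411 0.035     ]
```

View pics/w11.png

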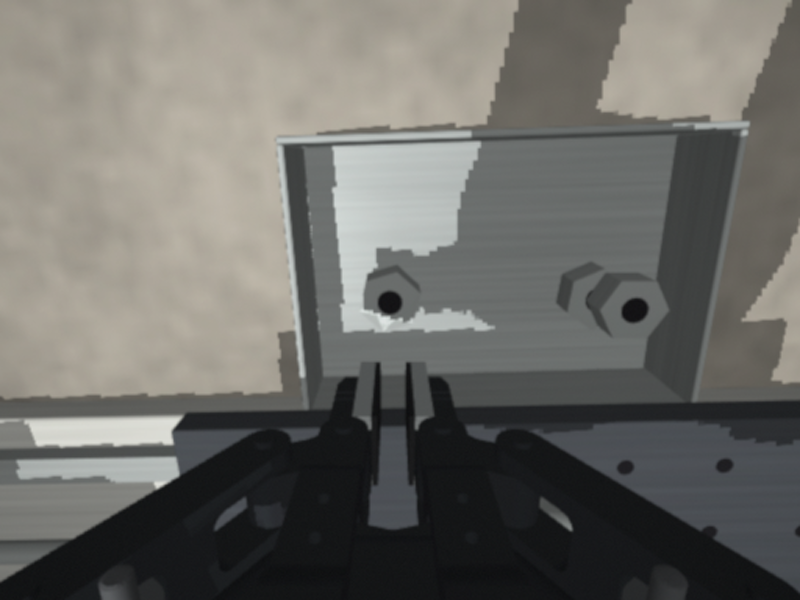

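```bash

python3 -m crank '[[[0,-0.3,0,0],[0.2,-0.4,0.46,0],[0.7,-0.4,0.46,0],[0.9,-0.4,0.46,0],[0.9,-0.4,0.46,0]]]'
python3 -m crank '[[[0.3,0,0,0],[0.61,0,0,0],[0.61,0.1,0,0],[0.61,0.15,0,0],[0.61,0.15,0,0]]]'
python3 - <<'E'
from h import *
s=sense();im=get_image("wrist");save(im,"w12");T=wfc(im,s);t=s["tcp_pos"];print('tcp',t[:2]@np.array([.998,-.067]),t[:2]@np.array([.067,.998]),t[2])
for r in look_for(im,"spacer1"): p=onz(im,r["xy"],T,.096);print(np.array(r["xy"])/.64,r["score"],p[:2]@[.998,-.067],p[:2]@[.067,.998])
E
```

```text
clock: 21.62
tcp_pos: [0.5952, -0.0325, 0.1491]
orientation: [-1.57, 0.052, -0.05]
contact_force: [-0.2, -0.4, 0.3]
width: 0.0083
clock: 22.25
tcp_pos: [0.666, -0.0373, 0.1314]
orientation: [-1.57, 0.052, -0.051]
contact_force: [0.2, 0.2, 0.6]
width: 0.0085
tcp 0.6671793093490663 0.007379621760330401 0.1314037732069494
[384.6875  271.09375] 0.84 0.6296570606349721 0.005541043603664458
```

View pics/w12.png

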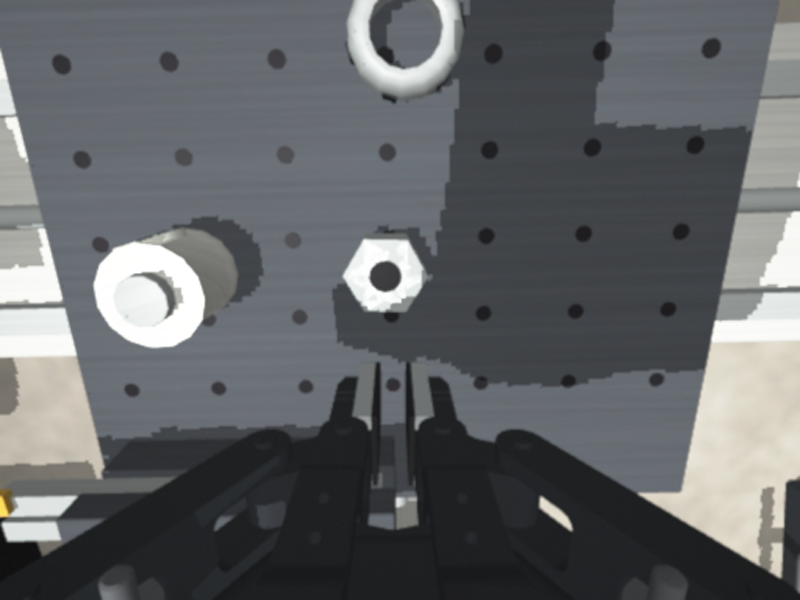

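```bash

python3 -m crank '[[[0,0.1,0,0],[0,0.18,0,0],[0,0.24,0,0],[0,0.24,0,0],[-0.06,0.24,0,0],[-0.12,0.24,0,0],[-0.18,0.24,0,0],[-0.24,0.24,0,0],[-0.29,0.24,0,0],[-0.33,0.24,0,0],[-0.35,0.24,0,0],[-0.35,0.24,0,0]]]'
python3 -m crank '[[[0.05,-0.15,0,0],[0.05,-0.3,0,0],[0.05,-0.3,-0.2,0],[0.05,-0.3,-0.36,0],[-0.2,-0.3,-0.36,0],[-0.2,-0.25,-0.36,0],[-0.2,-0.25,-0.36,0]]]'
python3 - <<'E'
from h import *
s=sense();im=get_image("wrist");save(im,"w13");T=wfc(im,s);t=s["tcp_pos"];print('tcp',t[:2]@np.array([.998,-.067]),t[:2]@np.array([.067,.998]),t[2])
for r in look_for(im,"spacer1"): p=onz(im,r["xy"],T,.096);print(np.array(r["xy"])/.64,r["score"],p[:2]@[.998,-.067],p[:2]@[.067,.998])
E
```

```text
clock: 23.85
tcp_pos: [0.625, -0.0346, 0.1031]
orientation: [-1.57, 0.052, -0.051]
contact_force: [0.5, 0.2, 0.2]
width: 0.0089
clock: 24.72
tcp_pos: [0.5985, -0.0764, 0.133]
orientation: [-1.57, 0.052, -0.052]
contact_force: [-0.4, -0.3, 0.4]
width: 0.0086
tcp 0.6024216995219623 -0.03611347096479516 0.13299564507716988
[490.15625 355.625  ] 0.96 0.5991191158658559 0.0031021179325506614
[556.875    49.84375] 0.84 0.4923664562373833 0.01749526170189999
[608.28125  38.4375 ] 0.81 0.48909005122289523 0.033519624375868695
[368.28125  49.0625 ] 0.76 0.4922489089434777 -0.04299177096764442
```

View pics/w13.png

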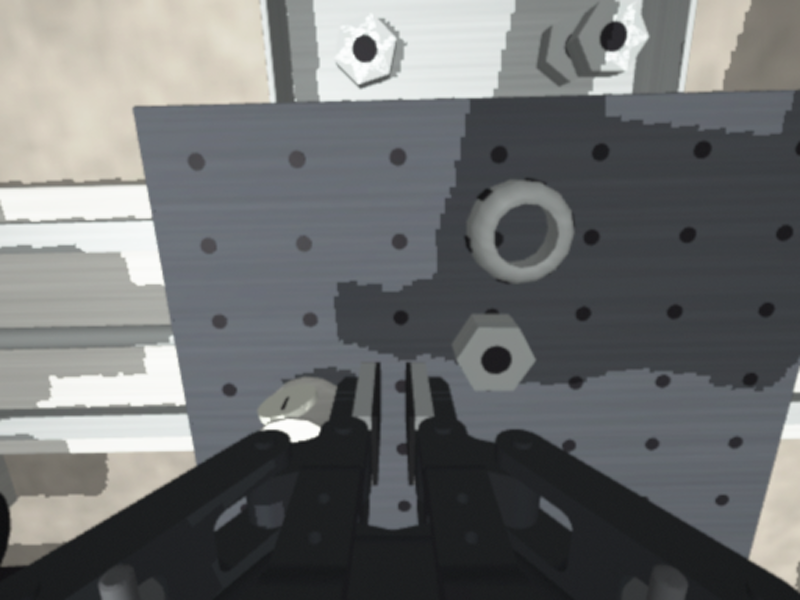

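```bash

python3 -m crank '[[[-0.05,0.05,0.04,0],[-0.05,0.15,0.04,0],[-0.05,0.25,0.04,0],[-0.05,0.25,0.04,0],[-0.05,0.25,0.1,0],[-0.05,0.25,0.16,0],[-0.05,0.25,0.22,0],[-0.05,0.25,0.28,0],[-0.05,0.25,0.34,0],[-0.05,0.25,0.4,0],[-0.05,0.25,0.46,0],[-0.05,0.25,0.51,0],[-0.05,0.25,0.54,0],[-0.05,0.25,0.54,0]]]'
python3 - <<'E'
from h import *
s=sense();im=get_image("wrist");save(im,"w14");T=wfc(im,s);t=s["tcp_pos"];print('tcp',t[:2]@np.array([.998,-.067]),t[:2]@np.array([.067,.998]),t[2])
for r in look_for(im,"spacer1"): p=onz(im,r["xy"],T,.096);print(np.array(r["xy"])/.64,r["score"],p[:2]@[.998,-.067],p[:2]@[.067,.998])
E
```

```text
clock: 26.58
tcp_pos: [0.5966, -0.0108, 0.1031]
orientation: [-1.57, 0.051, -0.051]
contact_force: [-0.3, 0.0, -1.0]
width: 0.0085
tcp 0.5961124092880181 0.02916516321245033 0.10307063944665935
[476.5625   39.84375] 0.71 0.4899968377522829 0.05186412442232858
[208.4375  52.1875] 0.66 0.49302992458336903 -0.018209305075309812
[428.28125  57.34375] 0.58 0.49411122817654474 0.03941139888486784
[487.8125 396.25  ] 0.56 0.593856249716042 0.06150419000725178
```

View pics/w14.png

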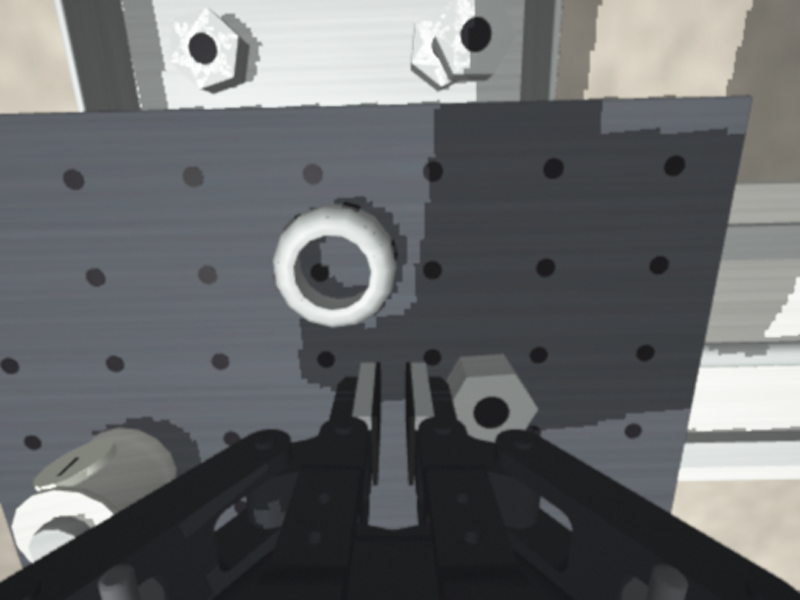

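```bash

python3 -m crank '[[[0,-0.15,-0.05,0],[0.05,-0.3,0.0,0],[0.32,-0.3,0.265,0],[0.32,-0.3,0.265,0],[0.32,-0.15,0.265,0],[0.32,0.01,0.265,0],[0.32,0.01,0.265,0]]]'
python3 -m crank '[[[-0.07,0,0,0],[-0.14,0,0,0],[-0.21,0,0,0],[-0.28,0,0,0],[-0.35,0,0,0],[-0.42,0,0,0],[-0.49,0,0,0],[-0.55,0,0,0],[-0.6,0,0,0],[-0.63,0,0,0],[-0.63,0,0,0]]]'
python3 - <<'E'
from h import *
s=sense();im=get_image("wrist");save(im,"w15");T=wfc(im,s);t=s["tcp_pos"];print('tcp',t[:2]@np.array([.998,-.067]),t[:2]@np.array([.067,.998]),t[2])
for r in look_for(im,"spacer1"): p=onz(im,r["xy"],T,.096);print(np.array(r["xy"])/.64,r["score"],p[:2]@[.998,-.067],p[:2]@[.067,.998])
E
```

```text
clock: 27.55
tcp_pos: [0.6356, 0.0177, 0.0993]
orientation: [-1.57, 0.055, -0.049]
contact_force: [-0.9, 0.2, 0.4]
width: 0.0082
clock: 28.92
tcp_pos: [0.5613, 0.0231, 0.1018]
orientation: [-1.57, 0.052, -0.051]
contact_force: [0.3, -0.2, -0.2]
width: 0.0087
tcp 0.5586563902660169 0.06066498256010211 0.10184362268067532
[400.46875 325.15625] 0.94 0.5311699705377758 0.06414790670335543
[351.40625 144.0625 ] 0.93 0.4782893536617099 0.05030416145866405
[396.40625 137.8125 ] 0.9 0.47664909692188895 0.06264057323618596
[148.75    140.46875] 0.79 0.4774709225662212 -0.005140368018093917
[245.625 360.625] 0.24 0.5432334160690028 0.015194854773237107
```

View pics/w15.png

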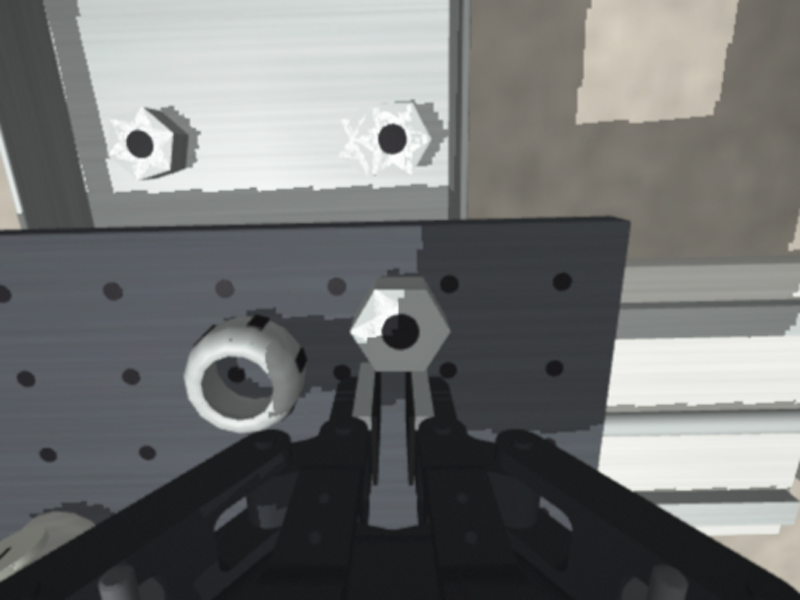

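```bash

python3 -m crank '[[[0.05,-0.15,0,0],[0.06,-0.3,0,0],[0.04,-0.3,0.175,-0.028],[0.04,-0.3,0.175,-0.056],[0.04,-0.3,0.175,-0.083],[0.04,-0.3,0.175,-0.083],[0.04,-0.15,0.175,-0.083],[0.04,-0.1,0.175,-0.083],[0.04,-0.1,0.175,-0.083]]]'
python3 - <<'E'
from h import *
s=sense();im=get_image("wrist");save(im,"w16");T=wfc(im,s);t=s["tcp_pos"];print('tcp',t[:2]@np.array([.998,-.067]),t[:2]@np.array([.067,.998]),t[2])
print(R.from_rotvec(s["orientation"]).as_matrix().round(3)[:,0])
for r in look_for(im,"spacer1"): p=onz(im,r["xy"],T,.096);print(np.array(r["xy"])/.64,r["score"],p[:2]@[.998,-.067],p[:2]@[.067,.998])
E
```

```text
clock: 30.15
tcp_pos: [0.5673, 0.0437, 0.1129]
orientation: [-1.541, -0.355, 0.358]
contact_force: [1.1, -0.2, 0.4]
width: 0.0083
tcp 0.5632670744838107 0.08158861766174165 0.11294676413339222
[ 0.898  0.439 -0.001]
[456.25    136.71875] 0.87 0.4819438026486347 0.05797963263475109
[236.40625  18.59375] 0.82 0.4862536007262157 -0.011102845184210943
[383.28125 284.53125] 0.68 0.5321853816991186 0.06162878268605362
[413.4375  114.53125] 0.56 0.4830223024628656 0.0438599941233685
[400.3125  61.5625] 0.38 0.4728895717283208 0.03351671070239534
[242.5   240.625] 0.25 0.5418834104923673 0.015910607859083558
```

View pics/w16.png

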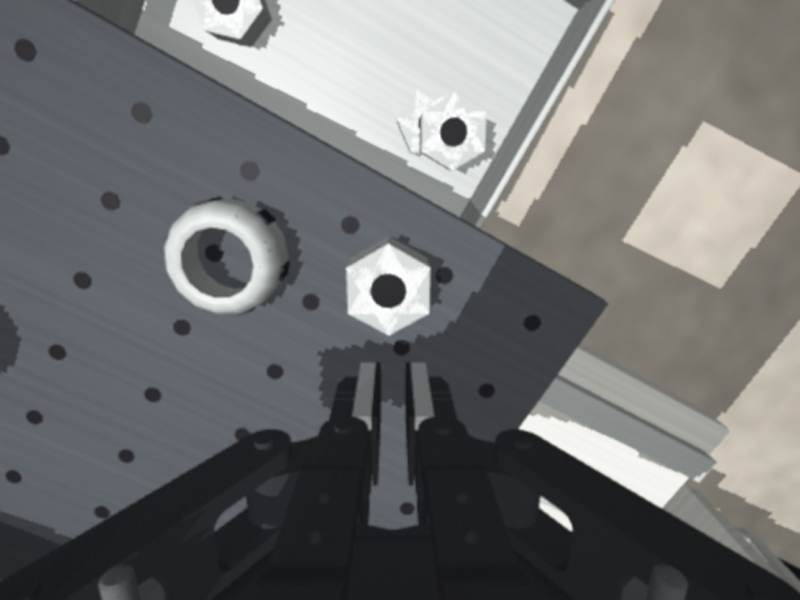

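```bash

python3 -m crank '[[[0,0.05,0,0],[0,0.09,0,0],[0,0.09,0,0],[-0.08,0.09,0,0],[-0.15,0.09,0,0],[-0.22,0.09,0,0],[-0.29,0.09,-0.01,0],[-0.36,0.09,-0.03,0],[-0.43,0.09,-0.06,0],[-0.51,0.09,-0.09,0],[-0.6,0.09,-0.12,0],[-0.69,0.09,-0.14,0],[-0.69,0.09,-0.14,0]]]'
python3 - <<'E'
from h import *
s=sense();im=get_image("wrist");save(im,"w17");T=wfc(im,s);t=s["tcp_pos"];print('tcp',t[:2]@np.array([.998,-.067]),t[:2]@np.array([.067,.998]),t[2])
E
```

```text
clock: 31.88
tcp_pos: [0.5003, -0.0083, 0.1032]
orientation: [-1.541, -0.357, 0.357]
contact_force: [1.0, 0.4, -0.6]
width: 0.0087
tcp 0.499865891811048 0.02524103938669112 0.10319363566130023
```

View pics/w17.png

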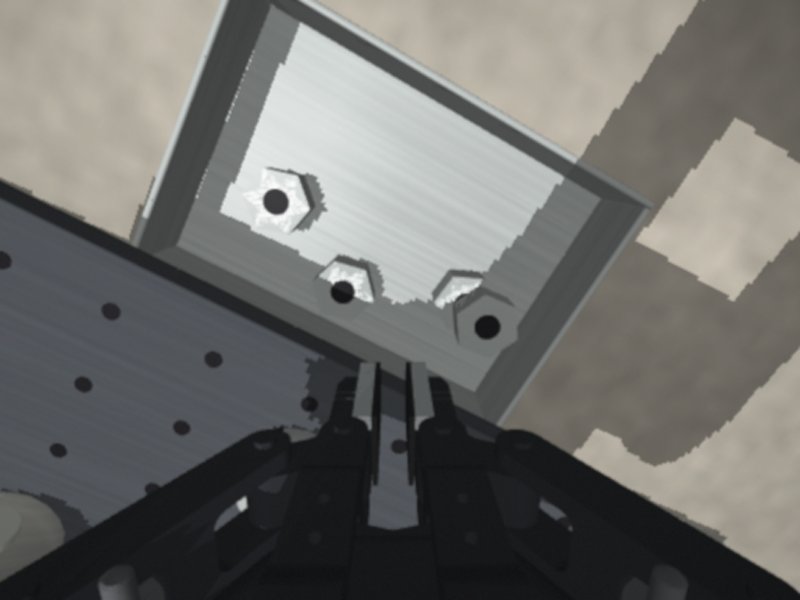

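All four are in the tray: D (275,202), C (343,290), and A and B stacked at (460–487,295–327). I'll raise the arm and check that nothing else moved.

```bash

python3 -m crank '[[[0,-0.3,0,0],[0,-0.7,0,0],[0,-1,0,0],[0,-1,0,0]]]'
python3 -m crank '[[[0.4,-0.4,0,0.028],[0.9,-0.8,0,0.056],[0.9,-0.9,0,0.083],[0.9,-0.9,0,0.083],[0.9,-0.9,0,0.083]]]'
python3 - <<'E'
from h import *
s=sense();im=get_image("wrist");save(im,"w18");T=wfc(im,s);print(s["tcp_pos"])
a=get_image("scene");save(a,"s18");b=get_image("side");save(b,"d18")
a0=cv2.imread("pics/scene0.png");b0=cv2.imread("pics/side0.png")
for n in["pendant","readout","caliper","chuck_key","oil_bottle","tray","gauge","collet_nut"]:
    for i in(a,b):
        r=look_for(i,n); print(n,[(np.round(np.array(x["xy"])/.64),round(x["score"],2)) for x in r[:1]])
for n,uv,z in(('nut',0,.098),('gauge',0,.12)):
    r=look_for(im,'collet_nut' if n=='nut' else n)
    for x in r[:1]: print(n,np.array(x["xy"])/.64,onz(im,x["xy"],T,z))
E
```

```text
clock: 32.42
tcp_pos: [0.5018, -0.0076, 0.2261]
orientation: [-1.542, -0.361, 0.354]
contact_force: [-0.2, -0.4, -0.2]
width: 0.0089
clock: 33.05
tcp_pos: [0.5973, 0.0397, 0.3293]
orientation: [-1.57, 0.051, -0.048]
contact_force: [0.5, 0.8, -0.3]
width: 0.0083
[0.59730627 0.03967404 0.32930725]
pendant [(array([568., 421.]), 0.8)]
pendant [(array([302., 233.]), 0.9)]
readout [(array([608., 471.]), 0.47)]
readout [(array([388., 582.]), 0.6)]
caliper []
caliper [(array([259., 281.]), 0.65)]
chuck_key []
chuck_key [(array([340., 515.]), 0.62)]
oil_bottle [(array([606., 474.]), 0.79)]
oil_bottle [(array([313., 186.]), 0.59)]
tray [(array([399., 307.]), 0.59)]
tray [(array([393., 372.]), 0.86)]
gauge [(array([295., 292.]), 0.45)]
gauge [(array([506., 350.]), 0.51)]
collet_nut [(array([349., 302.]), 0.53)]
collet_nut [(array([518., 405.]), 0.53)]
nut [254.53125 115.46875] [ 0.48350486 -0.05350518  0.098     ]
gauge [208.75    309.84375] [ 0.62339356 -0.10433659  0.12      ]
```

View pics/w18.png

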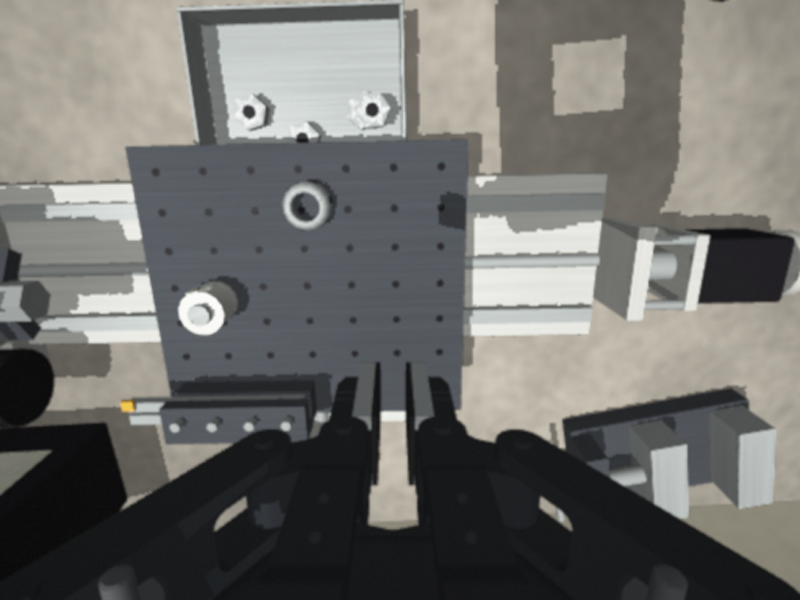

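View pics/d18.png

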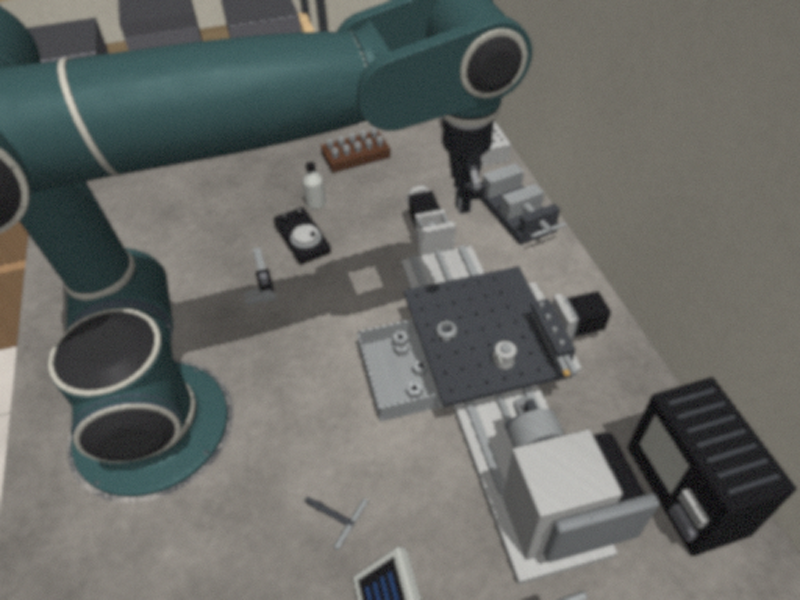

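```bash
python3 -c "
from plant import *
print(job_done())"
```

```text
the job is handed in; nothing more can be done
None
```

I swept all four spacers over the front edge into the catch tray, sliding them only, and handed the job in at about 33 s of the 61 s allowed. I used the nearly closed fingertips about 5 mm above the plate. Each spacer went sideways into a clear lane first and then forward. I pushed the last one off diagonally so it would not land on the others.

**Spacers:** The last wrist and side pictures show all four in the tray. Two of them are stacked one on the other, and a third lies close to the tray's back wall.

**Gauge, nut and tray:** In the side picture all three stand at the same pixels as at the start: gauge (505,352), nut (447,329), tray corners (360,332) and (379,413).

**Other things on the bench:** The pendant, caliper, chuck key, oil bottle and readout look unmoved. The force readings, taken at the end of each move, stayed below about 1.5 N.

**Checks that disagreed:**
- **Nut:** The network took a spacer in the tray for the nut in the last wrist picture. In the last side picture it placed the nut at (518,405), which is not the nut.
- **Caliper and chuck key:** The network did not find either in the last scene picture. I judged both from the side picture.

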